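Latch the drop-front door of the dry cabinet for microscope objectives

ROBOT

A 6-joint arm with a two-finger parallel gripper is mounted at the origin on the work surface. World frame = base frame: x ahead of the robot, y to its left, z up, the work surface at z = 0. Lengths are in m, angles in rad, forces in N, time in s.
With the tool pointing down it reaches from about 0.375 to 0.925 m from the base axis. Payload 5.7 kg.
Tool frame: the origin (TCP) lies midway between the tips of the shut fingers; the grasp point (between the pads) lies 19 mm behind it; z points along the fingers, y is the line along which they close (so a half turn about z gives the same grasp; the last joint's range is limited). The gripper opens to 85 mm and grips with 20 to 120 N. Pads are 22 mm wide; open, the fingers measure 114 mm over their backs; the gripper's body (76 mm by 85 mm) begins 54 mm behind the grasp point. The pads swing forward as they close: fully open they stand 13 mm farther back than shut.
Start: joints at [-1.251, 0.359, 1.51, -0, 1.272, -0.115], TCP at [0.253, -0.544, 0.231] pointing down, gripper open.
Joint ranges: [-2.97, 2.97], [-1.01, 2.36], [0.21, 2.38], [-0.96, 4.11], [0.2, 2.71], [-2.98, 2.98]. Speed limits (rad/s): [2.39, 2.39, 3.14, 3.14, 3.14, 3.14].

INTERFACE

Orientations are given as a unit quaternion [x, y, z, w].
In Python, from plant import robot gives the robot as it stands.
- The arm moves only by the tool servo_tool, never from a script. Its arguments are lists of equal length, an entry for each row: "xyz": the shift along the tool's x, y, z in m, a list of three; "rotation": the turn, a rotation vector about the tool's x, y, z in rad, a list of three. In form: {"xyz": [[x, y, z], ...], "rotation": [[rx, ry, rz], ...]}. A call has 1 to 20 rows; each row is the pose to reach, as a shift and turn from the pose commanded when the call began, along the tool's axes at that moment; what a row does not reach only later rows make up. A row lasts 1/8 s, in which the tool goes at most 62.5 mm and 10.7 degrees, less where a joint would pass 70% of its speed; a pose out of reach is approached as far as the arm can. A call with a gripper value outside its range is refused whole. "claw" is the closure, from 0 (fully open) to 1 (shut), set as the call begins (left out, the last holds). The fingers move at their own pace and stop on an object; "newtons" is the grip in N (left out, the last holds). Time passes only in rows, so rows that repeat a pose let the fingers close. It gives the time, the measured TCP pose, the force, the opening and the grip force at its end, in the units of the state.
- robot.sense(): the state, without advancing time (a new reading comes with each control period).
- robot.grab_frame(name): name is "side" or "top" or "wrist"; returns a dict with "pixels" (480x640x3 uint8, red, green, blue), "range_z" (480x640 float32, m along the optical axis (not along the pixel's ray), 0 where there is no reading), "intrinsics" (3x3 intrinsics, pixels), "eye" and "attitude" of the camera in the world. Camera axes: x right, y down, z forward; pixel columns grow to the right and rows downward; lengths in m; the calibration is good to about 2 mm. A picture is of the moment at which its call begins.
- robot.sign_off(): hands the job in; it is judged then, once.
The state is a dict: "clock": time; "joint_pos": joint angles; "qd": joint speeds; "tau": joint torques, N m; "position": TCP position; "eef_rot": TCP orientation; "contact_force": force on the tool from outside, world axes, zero at the start; "moment": the same for the moment, N m; "grip_width": finger opening in m; "grip_force": force on a finger pad.
Only numpy, scipy, OpenCV 4.12 (cv2) and the standard library are available. Lean on these libraries where they do the work, as an engineer would, in place of code of your own. Each camera call takes 0.05 s, during which the arm holds its last target. There are 200 camera calls.

TASK

Close up the dry cabinet: push its drop-front glass door up gently until it touches the seal, hook the latch loop on the cabinet's top over the keeper on the door's top edge and, still holding the loop, give it a light tug of about 5 N so that you feel it seated in the hook. Then let the loop go and press the latch lever down flat, past centre, so that it stays shut by itself and draws the door into the seal. Do not ram the door, haul on the loop or hammer the lever, and leave the things standing on and beside the cabinet alone.

Things in the scene. Friction and masses are not known exactly. Their poses are not given: they have to be found in the camera images.
- cabinet: Cream steel dry cabinet, 300 wide (y) x 225 deep (x) x 200 high; heavy, it stays put. Origin: bench level, middle of the front; x points in, away from the door, z up. Plane x = 0 is the door's back face when it just touches the springy seal. The draw latch stands on the top at the middle of the front edge, on a black block (x 14 to 102 mm, 30 wide, to z = 214).
- door: Drop-front door: aluminium frame 300 wide, 186 high, 24 thick, with a clear pane. Origin: middle of the hinge line along its bottom edge, at x = -4, z = 14 mm of the cabinet. Axes parallel to the cabinet's when shut. Starts leaning out (-x) by 0.12 to 0.28 rad; hinge friction 0.45 N m holds it where it is left. From first touch the seal yields about 9 N per mm at the keeper.
- door_top (a point): Middle of the door's top edge (half its 24 mm thickness), the door's axes; in the cabinet's frame at x = -12, z = 200 mm when the door just touches the seal. Push on the front of the 30 mm high top rail under it.
- keeper (a point): Nominal seat: the loop bar's centre when it lies on the keeper's block against the hook's upright. Door's axes (x in, z up). 21 mm above the door's top edge, 13 mm behind its front face. The steel keeper (26 wide in y) is clamped in slotted holes: the real one stands up to 3.5 mm further in or out (x) than this, unmeasured, so feel for it. Its shape: see keeper_nose.
- keeper_nose (a point): Nominal tip of the keeper's nose (door's axes): 3 mm out (-x) of the seat and 10 mm above it; the nose is 4 thick (z), centred here, and runs in to the upright, whose face is 5 mm in from the seat. The throat under it, 13 high down to the block's top, is open outwards (-x) and sideways: the 10 mm bar goes out past the nose, down, then in under it.
- loop: Latch loop, 50 g: two 5 mm wires 37 mm apart (y) and a brass cross bar (a roller sleeve). Origin: its pivot on the lever; the bar is 56 mm from it along -x. Rivet friction (0.03 N m) holds it where left. The lever follows when the bar is led, so the bar can go anywhere 40 to 72 mm from lever_pivot. It starts standing up over the latch, leaning up to 0.6 rad to either side.
- loop_bar (a point): Centre of the loop's cross bar: 10 mm diameter, 50 mm long over its rounded ends, along the cabinet's y. The ends stand 4 mm out beyond the wires: pinch the bar by them, fingers closing along y; it then turns freely between the fingers.
- lever (a joint): Latch lever, rad: 0 flat on its base (pointing along the cabinet's +x), pi/2 upright, more leans to the door. Starts at 0.5 to 1.0. With the bar drawn into the hook, seal untouched, it reads 0.9 to 1.55. Pressing on from there takes up to 3 to 12 N at lever_pad; at 0.1 to 0.2 it passes centre and the loop pulls it flat. Own friction 0.04 N m.
- lever_pivot (a point): The lever's pivot (axis along y), at x = 35, z = 227 mm in the cabinet's frame. The loop's pivot is on the lever, 16 mm from it.
- lever_pad (a point): Red pad on the lever's upper face, the place to press: 50 mm along the lever from its pivot and 6 mm above that line, so at x = 85, z = 233 mm of the cabinet when flat. The lever is 20 wide; its tip is 17 mm beyond this point.
- objective_can: Bystander: black and yellow objective canister, 35 diameter x 52 high, on the cabinet's top near its left (+y) rear; origin under its centre.
- oil_bottle: Bystander: amber immersion oil bottle, 28 diameter x 62 high, on the cabinet's top near its right (-y) rear; origin under its centre.
- slide_box: Bystander: blue and white slide box 96 x 86 x 32 mm, on the bench to the left (+y) of the cabinet; origin under its centre.

How it is judged:
By the outcome, as a careful person would: the job done as asked, in the order asked, and still so for the second after the job is handed in, with the robot touching nothing.
It also fails if it takes over 72 s, if anything falls off the work surface, if the arm or the gripper's body presses on something with over 40 N, if the wrist force passes 120 N, or if a joint passes its speed limit or range.

## Working session

There is one attempt and no reset: what is moved stays moved. The work goes in short steps, Python scripts to look and compute and a tool call to move; the robot and the scene stay as the last step left them, time stands still between calls to the robot, and variables do not carry over. Pictures are saved under pics/ and viewed, at most 13 in all, crops included, and the job is handed in when it is done.

Besides the shell and the picture viewer there is one more tool, called after ">>>" as name(argument=value, ...), one argument or row to a line, values as JSON. servo_tool: Moves the arm, as the interface text tells. Its arguments: {"type":"object","properties":{"xyz":{"type":"array","items":{"type":"array","items":{"type":"number"}}},"rotation":{"type":"array","items":{"type":"array","items":{"type":"number"}}},"claw":{"type":"number"},"newtons":{"type":"number"}},"required":["xyz","rotation"]}

```bash
ls; mkdir -p pics
python3 - <<'E'
from plant import robot
import cv2,numpy as np
s=robot.sense(); print({k:np.round(v,3).tolist() for k,v in s.items()})
for n in ["side","top"]:
    f=robot.grab_frame(n); np.savez(f"{n}0.npz",**f)
    cv2.imwrite(f"pics/{n}0.png",f["pixels"][...,::-1])
    print(n,f["intrinsics"].tolist(),np.round(f["eye"],4),np.round(f["attitude"],4).tolist(), (f["range_z"]>0).mean())
E
```

```text
pics
{'clock': 0.0, 'joint_pos': [-1.251, 0.36, 1.511, -0.0, 1.272, -0.115], 'qd': [-0.001, 0.002, 0.0, -0.001, 0.001, -0.0], 'tau': [0.003, -52.761, -27.862, 0.0, 0.013, 0.0], 'position': [0.253, -0.544, 0.23], 'eef_rot': [0.976, 0.216, -0.0, -0.001], 'contact_force': [0.13, 0.195, -0.763], 'moment': [0.014, 0.014, -0.001], 'grip_force': 0.0, 'grip_width': 0.085}
side [[553.2719596742787, 0.0, 321.07288977519835], [0.0, 553.2719596742787, 231.24171116168682], [0.0, 0.0, 1.0]] [ 0.5183 -0.4723  0.8479] [0.9375, -0.0743, 0.0337, -0.3384] 0.9961328125
top [[593.8128867733531, 0.0, 321.5131250407024], [0.0, 593.8128867733531, 248.0224394530245], [0.0, 0.0, 1.0]] [0.4986 0.1008 1.3782] [0.7121, -0.7004, 0.0259, -0.0396] 0.9961686197916667
```

View pics/side0.png

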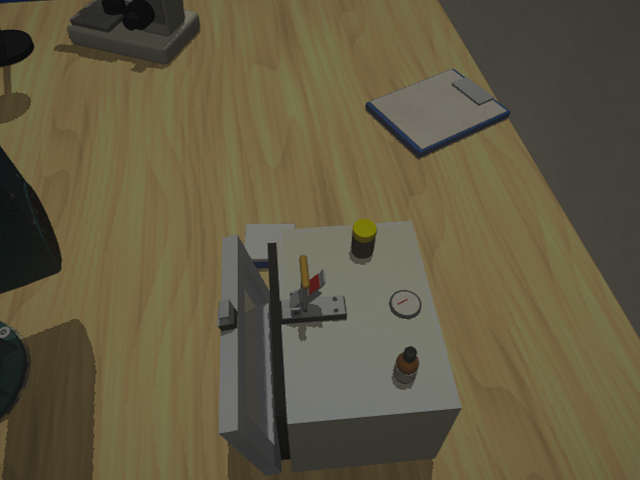

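View pics/top0.png

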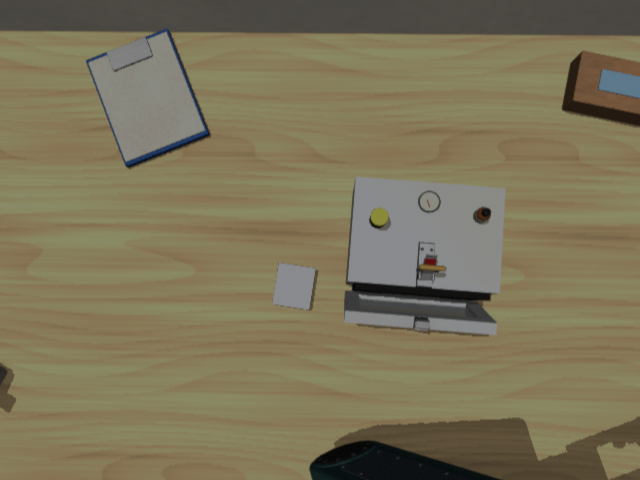

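Side view: the cabinet's front faces the robot (-x), the door leans out (keeper at 228,315), and the loop bar stands up at about (304,270) with the red pad at (315,284). Top view: cabinet corners are near (357,178), (505,188), (498,293), (347,284), the keeper is at (422,323) and the brass bar at (433,267). Next I measure these.

```bash
cat > h.py <<'E'
import numpy as np,cv2
from scipy.spatial.transform import Rotation as R
def cloud(f):
    K=f["intrinsics"];z=f["range_z"];v,u=np.mgrid[:480,:640]
    p=np.stack([(u-K[0,2])/K[0,0]*z,(v-K[1,2])/K[1,1]*z,z],-1)
    return p@R.from_quat(f["attitude"]).as_matrix().T+f["eye"]
def load(n): return dict(np.load(n))
def cab(P,T): # world->cabinet
    o,yaw=T; c,s=np.cos(yaw),np.sin(yaw); d=P-np.array([o[0],o[1],0]); 
    return np.stack([d[...,0]*c+d[...,1]*s,-d[...,0]*s+d[...,1]*c,d[...,2]],-1)
def world(p,T):
    o,yaw=T;c,s=np.cos(yaw),np.sin(yaw); p=np.asarray(p,float)
    return np.array([o[0]+c*p[0]-s*p[1],o[1]+s*p[0]+c*p[1],p[2]])
E
python3 - <<'E'
from h import *
for n in ["side","top"]:
    f=load(f"{n}0.npz");P=cloud(f);hsv=cv2.cvtColor(f["pixels"],cv2.COLOR_RGB2HSV)
    u=np.mgrid[:480,:640][1]
    table=P[(f["range_z"]>0)&(abs(P[...,2])<.02)][:,2];print(n,"table",np.median(table),table.std())
    m=(abs(P[...,2]-.2)<.008)&(hsv[...,1]<70)&(hsv[...,2]>90)&(P[...,1]<.1)&(P[...,1]>-.35)
    m=cv2.morphologyEx(m.astype(np.uint8),cv2.MORPH_OPEN,np.ones((3,3)))
    nl,lab,st,_=cv2.connectedComponentsWithStats(m);k=1+np.argmax(st[1:,4]);Q=P[lab==k]
    print("topz",np.median(Q[:,2]))
    r=cv2.minAreaRect(Q[:,:2].astype(np.float32));print("rect",r,cv2.boxPoints(r).round(4).tolist())
    np.savez(f"{n}mask.npz",m=lab==k)
    for nm,mm in dict(brass=(hsv[...,0]>12)&(hsv[...,0]<25)&(hsv[...,1]>120)&(P[...,2]>.23),red=((hsv[...,0]<6)|(hsv[...,0]>174))&(hsv[...,1]>150)&(P[...,2]>.205)).items():
        mm=mm&(P[...,0]>.3)&(P[...,0]<.8)&(P[...,1]<.1)&(P[...,1]>-.35)
        nl,lab,st,c=cv2.connectedComponentsWithStats(mm.astype(np.uint8))
        for i in range(1,nl):
            if st[i,4]>15: print(nm,st[i],c[i].round(1),P[lab==i].mean(0).round(4),P[lab==i].min(0).round(4),P[lab==i].max(0).round(4))
E
```

```text
side table -0.00031005343946510777 0.003276837475272123
topz 0.19990650832903223
rect ((0.6417388916015625, -0.08434835076332092), (0.3013404905796051, 0.21129976212978363), 86.26937103271484) [[0.5264999866485596, -0.22779999673366547], [0.7373999953269958, -0.24160000681877136], [0.7570000290870667, 0.05909999832510948], [0.5461000204086304, 0.07289999723434448]]
brass [300 255  10  34 227] [304.1 272. ] [ 0.5686 -0.083   0.299 ] [ 0.5634 -0.1051  0.2953] [ 0.5742 -0.0574  0.302 ]
brass [397 353  21  21 222] [406.7 364.3] [ 0.6756 -0.1939  0.2402] [ 0.6654 -0.2025  0.2334] [ 0.6893 -0.178   0.2512]
red [309 275  10  19 121] [313.7 283.8] [ 0.5808 -0.0809  0.2676] [ 0.5742 -0.0918  0.26  ] [ 0.5867 -0.0701  0.2761]
top table 0.0004172780906330775 0.0034032082923745087
topz 0.20053272248134169
rect ((0.6388328671455383, -0.08392690122127533), (0.30101558566093445, 0.21146610379219055), 86.19957733154297) [[0.5234000086784363, -0.22709999978542328], [0.7343999743461609, -0.2410999983549118], [0.7542999982833862, 0.05920000001788139], [0.5432999730110168, 0.07329999655485153]]
brass [477 208  13  13  80] [481.4 214.5] [ 0.6736 -0.1824  0.242 ] [ 0.6637 -0.1978  0.2363] [ 0.6871 -0.1746  0.2598]
brass [419 264  26   7 118] [430.8 267.3] [ 0.5669 -0.0762  0.2982] [ 0.562  -0.1002  0.2589] [ 0.5752 -0.0547  0.3041]
red [425 259  11   6  55] [430.1 261.2] [ 0.5799 -0.0794  0.2706] [ 0.575  -0.0886  0.2639] [ 0.5839 -0.0696  0.2778]
```

Run:
```python
from h import *
T0={"side":(0.6417,-.0843),"top":(.6388,-.0839)}
for n in ["side","top"]:
    yaw=-.0656;c=T0[n];T=((c[0]-.1193*np.cos(yaw),c[1]-.1193*np.sin(yaw)),yaw)
    f=load(f"{n}0.npz");P=cloud(f);C=cab(P,T);hsv=cv2.cvtColor(f["pixels"],cv2.COLOR_RGB2HSV)
    print(n,np.round(T[0],4))
    blk=(abs(C[...,2]-.214)<.006)&(abs(C[...,1])<.03)&(C[...,0]>0)&(C[...,0]<.12); b=C[blk];print("block",blk.sum(),np.percentile(b,[2,98],axis=0).round(4).tolist())
    st=(C[...,2]>.185)&(C[...,2]<.206)&(abs(C[...,1])<.16)&(C[...,0]>-.01)&(C[...,0]<.03)&(hsv[...,2]<60);print("strip",np.percentile(C[st],[2,98],axis=0).round(4).tolist())
    br=(hsv[...,0]>12)&(hsv[...,0]<25)&(hsv[...,1]>120)&(abs(C[...,1])<.04)&(C[...,2]>.285);b=C[br];print("bar",b.mean(0).round(4),b.min(0).round(4),b.max(0).round(4))
    rd=((hsv[...,0]<6)|(hsv[...,0]>174))&(hsv[...,1]>150)&(abs(C[...,1])<.04)&(C[...,2]>.22)&(C[...,0]<.1);b=C[rd];print("red",b.mean(0).round(4),b.min(0).round(4),b.max(0).round(4))
    # door: points x<-0.01 excluding seal; front of keeper
    d=(C[...,0]<-.015)&(C[...,0]>-.1)&(abs(C[...,1])<.149)&(C[...,2]>.16)
    for lo,hi,nm in[(.02,.14,"L"),(-.14,-.02,"R"),(-.011,.011,"keeper")]:
        q=C[d&(C[...,1]>lo)&(C[...,1]<hi)]
        h,e=np.histogram(q[:,2],bins=np.arange(.16,.26,.004))
        print(nm,[(round(a,3),k,q[(q[:,2]>=a)&(q[:,2]<a+.004),0].min().round(3),q[(q[:,2]>=a)&(q[:,2]<a+.004),0].max().round(3)) for a,k in zip(e,h) if k>3])
    k=d&(C[...,2]>.212);print("keeper",np.percentile(C[k],[1,99],axis=0).round(4).tolist())
```

```text
side [ 0.5227 -0.0765]
block 1091 [[0.0151, -0.0161, 0.209], [0.1002, 0.0134, 0.2164]]
strip [[0.0, -0.1503, 0.1856], [0.024, 0.1269, 0.1965]]
bar [ 0.0463 -0.0035  0.299 ] [ 0.042  -0.0256  0.2953] [0.0513 0.0222 0.302 ]
red [ 0.0583 -0.0006  0.2676] [ 0.052  -0.0115  0.26  ] [0.064  0.0105 0.2761]
L [(np.float64(0.16), np.int64(11), np.float64(-0.037), np.float64(-0.037)), (np.float64(0.164), np.int64(29), np.float64(-0.038), np.float64(-0.038)), (np.float64(0.168), np.int64(60), np.float64(-0.039), np.float64(-0.038)), (np.float64(0.172), np.int64(62), np.float64(-0.04), np.float64(-0.039)), (np.float64(0.176), np.int64(52), np.float64(-0.042), np.float64(-0.04)), (np.float64(0.18), np.int64(66), np.float64(-0.043), np.float64(-0.041)), (np.float64(0.184), np.int64(70), np.float64(-0.068), np.float64(-0.042)), (np.float64(0.188), np.int64(435), np.float64(-0.068), np.float64(-0.042)), (np.float64(0.192), np.int64(612), np.float64(-0.066), np.float64(-0.043)), (np.float64(0.196), np.int64(38), np.float64(-0.052), np.float64(-0.044))]
R [(np.float64(0.16), np.int64(16), np.float64(-
[... 4392 characters left out ...]
t64(5), np.float64(-0.046), np.float64(-0.045)), (np.float64(0.2), np.int64(13), np.float64(-0.071), np.float64(-0.045)), (np.float64(0.204), np.int64(22), np.float64(-0.071), np.float64(-0.047)), (np.float64(0.208), np.int64(8), np.float64(-0.07), np.float64(-0.048)), (np.float64(0.212), np.int64(5), np.float64(-0.051), np.float64(-0.049)), (np.float64(0.216), np.int64(7), np.float64(-0.06), np.float64(-0.05)), (np.float64(0.22), np.int64(20), np.float64(-0.066), np.float64(-0.05)), (np.float64(0.224), np.int64(45), np.float64(-0.065), np.float64(-0.052)), (np.float64(0.228), np.int64(25), np.float64(-0.065), np.float64(-0.053))]
keeper [[-0.0665, -0.0127, 0.2126], [-0.0495, 0.0136, 0.232]]
```

```bash
cat >> h.py <<'E'
T=((0.5213,-0.0763),-0.0656)
def rot(pitch=0.): # tool down, x along cab x; pitch>0 leans gripper back towards robot (tips ahead)
    return R.from_euler('z',T[1])*R.from_euler('y',-pitch)*R.from_quat([1,0,0,0])
def plan(s,pts,pitch=0.):
    A=R.from_quat(s["eef_rot"]);g=(A.inv()*rot(pitch)).as_rotvec()
    for p in pts:
        print("cab mm",p,"shift",A.inv().apply(world(np.array(p)/1e3,T)-s["position"]).round(4).tolist(),"rot",g.round(3).tolist())
def show(s):
    c=cab(np.array(s["position"]),T)*1e3;F=cab(np.array(s["contact_force"]),((0,0),T[1]))
    print("t",round(s["clock"],2),"tcp cab mm",c.round(2),"F cab",F.round(2),"w",round(s["grip_width"]*1e3,1),"gf",round(float(s["grip_force"]),1),"q",np.round(s["joint_pos"],2).tolist())
E
python3 - <<'E'
from plant import robot
from h import *
s=robot.sense();show(s)
f=robot.grab_frame("wrist");A=R.from_quat(s["eef_rot"]);print("cam in tool",A.inv().apply(np.array(f["eye"])-s["position"]).round(3),(A.inv()*R.from_quat(f["attitude"])).as_matrix().round(2).tolist())
plan(s,[(-110,-45,260),(-110,-45,183),(-80,-45,183),(-50,-45,183),(-38,-45,183)])
E
```

```text
t 0.1 tcp cab mm [-237.6  -483.89  230.5 ] F cab [-0.04 -0.48 -0.22] w 85.1 gf 0.0 q [-1.25, 0.36, 1.51, -0.0, 1.27, -0.12]
cam in tool [ 0.07  -0.    -0.142] [[-0.0, -0.96, -0.28], [1.0, -0.0, 0.0], [-0.0, -0.28, 0.96]]
cab mm (-110, -45, 260) shift [0.3225, -0.3239, -0.0289] rot [-0.002, 0.0, 0.5]
cab mm (-110, -45, 183) shift [0.3225, -0.3238, 0.0481] rot [-0.002, 0.0, 0.5]
cab mm (-80, -45, 183) shift [0.3488, -0.3094, 0.0481] rot [-0.002, 0.0, 0.5]
cab mm (-50, -45, 183) shift [0.3751, -0.295, 0.0481] rot [-0.002, 0.0, 0.5]
cab mm (-38, -45, 183) shift [0.3857, -0.2892, 0.0481] rot [-0.002, 0.0, 0.5]
```

>>> servo_tool(
  xyz=[
    [0.0225,-0.0225,-0.029],
    [0.045,-0.045,-0.029],
    [0.068,-0.068,-0.029],
    [0.09,-0.09,-0.029],
    [0.113,-0.113,-0.029],
    [0.135,-0.135,-0.029],
    [0.158,-0.158,-0.029],
    [0.18,-0.18,-0.029],
    [0.203,-0.203,-0.029],
    [0.225,-0.225,-0.029],
    [0.248,-0.248,-0.029],
    [0.27,-0.27,-0.029],
    [0.293,-0.293,-0.029],
    [0.315,-0.315,-0.029],
    [0.3225,-0.324,-0.029],
    [0.3225,-0.324,-0.029],
    [0.3225,-0.324,-0.029],
  ],
  rotation=[
    [0,0,-0.18],
    [0,0,-0.36],
    [0,0,-0.54],
    [0,0,-0.72],
    [0,0,-0.9],
    [0,0,-1.08],
    [0,0,-1.26],
    [0,0,-1.44],
    [0,0,-1.62],
    [0,0,-1.8],
    [0,0,-1.98],
    [0,0,-2.16],
    [0,0,-2.34],
    [0,0,-2.52],
    [0,0,-2.64],
    [0,0,-2.64],
    [0,0,-2.64],
  ],
  claw=1,
  newtons=20,
)

```text
clock: 2.28
position: [0.4086, -0.1148, 0.2602]
eef_rot: [0.035, 0.999, -0.0, -0.0]
contact_force: [-0.2, -0.0, -0.6]
grip_width: -0.0004
grip_force: 0.0
```

```bash
cat >> h.py <<'E'
def rot(pitch=0.): # tool down, x along cab -x (camera to robot side); pitch>0 leans gripper back towards robot
    return R.from_euler('z',T[1])*R.from_euler('y',-pitch)*R.from_quat([0,1,0,0])
E
python3 - <<'E'
from plant import robot
from h import *
s=robot.sense();show(s)
plan(s,[(-110,-45,183),(-80,-45,183),(-50,-45,183)])
E
```

```text
t 2.27 tcp cab mm [-109.94  -45.84  260.25] F cab [-0.16 -0.06 -0.62] w -0.4 gf 0.0 q [-0.44, 0.07, 1.82, -0.0, 1.25, -1.94]
cab mm (-110, -45, 183) shift [0.0, 0.0009, 0.0772] rot [-0.0, -0.0, -0.004]
cab mm (-80, -45, 183) shift [-0.03, 0.001, 0.0772] rot [-0.0, -0.0, -0.004]
cab mm (-50, -45, 183) shift [-0.06, 0.0011, 0.0772] rot [-0.0, -0.0, -0.004]
```

>>> servo_tool(
  xyz=[
    [0,0,0.03],
    [0,0,0.06],
    [0,0,0.077],
    [-0.01,0,0.077],
    [-0.02,0,0.077],
    [-0.026,0,0.077],
    [-0.03,0,0.077],
    [-0.033,0,0.077],
    [-0.036,0,0.077],
    [-0.039,0,0.077],
    [-0.041,0,0.077],
    [-0.043,0,0.077],
    [-0.045,0,0.077],
    [-0.047,0,0.077],
    [-0.049,0,0.077],
    [-0.051,0,0.077],
    [-0.053,0,0.077],
  ],
  rotation=[
    [0,0,0],
    [0,0,0],
    [0,0,0],
    [0,0,0],
    [0,0,0],
    [0,0,0],
    [0,0,0],
    [0,0,0],
    [0,0,0],
    [0,0,0],
    [0,0,0],
    [0,0,0],
    [0,0,0],
    [0,0,0],
    [0,0,0],
    [0,0,0],
    [0,0,0],
  ],
)

```text
clock: 4.4
position: [0.4617, -0.1179, 0.1833]
eef_rot: [0.033, 0.999, 0.0, -0.0]
contact_force: [-2.7, 0.8, 3.0]
grip_width: -0.0003
grip_force: 2.1
```

```bash
cat > m.py <<'E'
from plant import robot
from h import *
show(robot.sense())
E
python3 m.py
```

```text
t 4.4 tcp cab mm [-56.72 -45.45 183.31] F cab [-2.74  0.62  3.02] w -0.3 gf 2.1 q [-0.4, 0.24, 1.83, 0.0, 1.08, -1.9]
```

>>> servo_tool(
  xyz=[
    [-0.002,0,0],
    [-0.004,0,0],
    [-0.006,0,0],
    [-0.008,0,0],
    [-0.01,0,0],
    [-0.012,0,0],
    [-0.0135,0,0],
    [-0.015,0,0],
    [-0.015,0,0],
  ],
  rotation=[
    [0,0,0],
    [0,0,0],
    [0,0,0],
    [0,0,0],
    [0,0,0],
    [0,0,0],
    [0,0,0],
    [0,0,0],
    [0,0,0],
  ],
)

```text
clock: 5.52
position: [0.477, -0.119, 0.1833]
eef_rot: [0.033, 0.999, 0.0, 0.0]
contact_force: [-2.5, 1.0, 2.0]
grip_width: 0.0002
grip_force: 1.2
```

```bash
python3 m.py
```

```text
t 5.53 tcp cab mm [-41.45 -45.54 183.32] F cab [-2.54  0.83  1.95] w 0.2 gf 1.2 q [-0.39, 0.26, 1.8, 0.0, 1.08, -1.89]
```

>>> servo_tool(
  xyz=[
    [-0.001,0,0],
    [-0.002,0,0],
    [-0.003,0,0],
  ],
  rotation=[
    [0,0,0],
    [0,0,0],
    [0,0,0],
  ],
)

```text
clock: 5.9
position: [0.4796, -0.1192, 0.1833]
eef_rot: [0.033, 0.999, 0.0, -0.0]
contact_force: [-2.5, 0.6, 1.7]
grip_width: -0.0
grip_force: 1.6
```

```bash
python3 m.py
```

```text
t 5.9 tcp cab mm [-38.79 -45.52 183.3 ] F cab [-2.52  0.45  1.72] w -0.0 gf 1.6 q [-0.38, 0.26, 1.79, 0.0, 1.09, -1.89]
```

Half‑millimetre steps now.

>>> servo_tool(
  xyz=[
    [-0.0005,0,0],
    [-0.001,0,0],
  ],
  rotation=[
    [0,0,0],
    [0,0,0],
  ],
)

```text
clock: 6.15
position: [0.4806, -0.1192, 0.1833]
eef_rot: [0.033, 0.999, 0.0, -0.0]
contact_force: [-2.5, 0.2, 1.7]
grip_width: -0.0001
grip_force: 1.6
```

>>> servo_tool(
  xyz=[
    [-0.0005,0,0],
    [-0.001,0,0],
  ],
  rotation=[
    [0,0,0],
    [0,0,0],
  ],
)

```text
clock: 6.4
position: [0.4816, -0.1193, 0.1833]
eef_rot: [0.033, 0.999, 0.0, -0.0]
contact_force: [-3.6, 0.2, 2.4]
grip_width: -0.0
grip_force: 1.6
```

>>> servo_tool(
  xyz=[
    [-0.0005,0,0],
  ],
  rotation=[
    [0,0,0],
  ],
)

```text
clock: 6.52
position: [0.4821, -0.1193, 0.1833]
eef_rot: [0.033, 0.999, 0.0, -0.0]
contact_force: [-3.0, 1.4, 2.4]
grip_width: -0.0001
grip_force: 1.6
```

```bash
python3 m.py
```

```text
t 6.53 tcp cab mm [-36.3  -45.52 183.29] F cab [-3.09  1.24  2.39] w -0.1 gf 1.6 q [-0.38, 0.26, 1.79, 0.0, 1.09, -1.89]
```

>>> servo_tool(
  xyz=[
    [-0.0005,0,0],
  ],
  rotation=[
    [0,0,0],
  ],
)

```text
clock: 6.65
position: [0.4826, -0.1194, 0.1833]
eef_rot: [0.033, 0.999, 0.0, -0.0]
contact_force: [-3.3, 1.2, 2.6]
grip_width: 0.0001
grip_force: 1.9
```

>>> servo_tool(
  xyz=[
    [-0.0005,0,0],
  ],
  rotation=[
    [0,0,0],
  ],
)

```text
clock: 6.78
position: [0.4827, -0.1194, 0.1832]
eef_rot: [0.033, 0.999, 0.0, -0.0]
contact_force: [-5.8, 1.1, 3.9]
grip_width: -0.0
grip_force: 2.5
```

```bash
python3 m.py
```

```text
t 6.78 tcp cab mm [-35.73 -45.52 183.25] F cab [-5.83  0.77  3.88] w -0.0 gf 2.5 q [-0.38, 0.27, 1.79, -0.0, 1.09, -1.89]
```

>>> servo_tool(
  xyz=[
    [0.02,0,0],
    [0.055,0,0],
    [0.055,0,-0.06],
    [0.055,0,-0.11],
    [0.055,0,-0.162],
    [0.055,0,-0.162],
  ],
  rotation=[
    [0,0,0],
    [0,0,0],
    [0,0,0],
    [0,0,0],
    [0,0,0],
    [0,0,0],
  ],
)

```text
clock: 7.52
position: [0.4318, -0.1171, 0.35]
eef_rot: [0.033, 0.999, -0.002, 0.005]
contact_force: [0.9, -0.5, -0.6]
grip_width: -0.0001
grip_force: 0.0
```

>>> servo_tool(
  xyz=[
    [-0.03,0.02,0],
    [-0.08,0.0455,0],
    [-0.137,0.0455,0],
    [-0.137,0.0455,0],
  ],
  rotation=[
    [0,0,0],
    [0,0,0],
    [0,0,0],
    [0,0,0],
  ],
  claw=0,
)

```text
clock: 8.02
position: [0.5716, -0.0794, 0.3429]
eef_rot: [0.033, 0.999, 0.0, 0.0]
contact_force: [-0.5, 0.2, 0.1]
grip_width: 0.0725
grip_force: 0.0
```

```bash
python3 m.py
python3 - <<'E'
from plant import robot
from h import *
for n in ["side","wrist"]:
    f=robot.grab_frame(n);np.savez(f"{n}1.npz",**f);cv2.imwrite(f"pics/{n}1.png",f["pixels"][...,::-1])
    C=cab(cloud(f),T)*1e3;hsv=cv2.cvtColor(f["pixels"],cv2.COLOR_RGB2HSV)
    k=(abs(C[...,1])<11)&(C[...,0]<25)&(C[...,0]>-45)
    for a in range(196,240,3):
        q=C[k&(C[...,2]>=a)&(C[...,2]<a+3)]
        if len(q)>5: print(n,a,len(q),np.percentile(q[:,0],[2,50,98]).round(1))
    br=(hsv[...,0]>12)&(hsv[...,0]<25)&(hsv[...,1]>120)&(abs(C[...,1])<40)&(C[...,2]>285)&(C[...,0]<100);b=C[br]
    if len(b): print("bar",len(b),b.mean(0).round(1),b.min(0).round(1),b.max(0).round(1))
E
```

```text
t 8.03 tcp cab mm [5.040e+01 1.900e-01 3.429e+02] F cab [-0.54  0.18  0.15] w 72.5 gf 0.0 q [-0.26, 0.25, 1.4, 0.0, 1.5, -1.76]
side 199 7 [-19.6   0.8   1. ]
side 208 9 [15.5 15.9 16.6]
side 211 54 [-19.8  20.1  24.5]
side 214 137 [-21.1 -11.8  24.5]
side 217 19 [-20.8 -16.7   0.7]
side 229 28 [-13.3  -7.4   0.3]
side 232 126 [-12.8  -6.3   0.2]
bar 103 [ 47.7 -16.6 298.6] [ 43.6 -26.7 294.3] [ 52.4  -3.7 300.9]
wrist 196 10 [-24.3 -23.7  13.1]
wrist 199 84 [-24.4 -23.7  13. ]
wrist 205 28 [12.7 12.9 12.9]
wrist 208 74 [12.9 13.7 15. ]
wrist 211 375 [12.8 18.9 24.4]
wrist 214 563 [-23.  -17.9  24.2]
wrist 217 12 [-22.3 -18.9 -15.4]
wrist 229 168 [-15.2 -10.9  -1.9]
wrist 232 641 [-14.6  -8.   -1.8]
bar 1730 [4.200e+01 2.000e-01 3.075e+02] [-22.1 -39.6 292.1] [ 59.4  36.9 485.5]
```

View pics/wrist1.png

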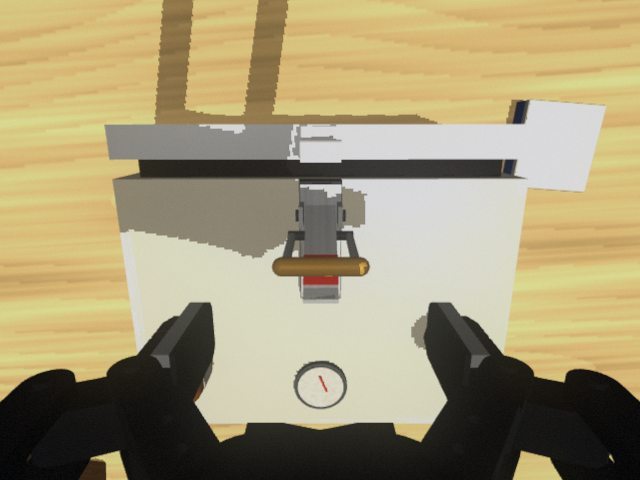

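Run:
```python
from plant import robot
from h import *
f=load("wrist1.npz");C=cab(cloud(f),T)*1e3;hsv=cv2.cvtColor(f["pixels"],cv2.COLOR_RGB2HSV)
br=(hsv[...,0]>10)&(hsv[...,0]<25)&(hsv[...,1]>120)&(abs(C[...,1])<30)&(C[...,2]>285)&(C[...,2]<306)&(C[...,0]<65)&(C[...,0]>30);b=C[br]
print("bar",len(b),b.mean(0).round(1),b.min(0).round(1),b.max(0).round(1))
s=robot.sense();show(s);plan(s,[(46.5,0,279)])
```

```text
bar 1668 [ 44.5   0.3 298.2] [ 40.7 -23.6 291.8] [ 50.2  24.6 300.9]
t 8.12 tcp cab mm [4.6800e+01 4.0000e-02 3.4366e+02] F cab [-0.17  0.37  0.59] w 85.0 gf 0.0 q [-0.26, 0.24, 1.4, 0.0, 1.5, -1.76]
cab mm (46.5, 0, 279) shift [0.0002, -0.0001, 0.0647] rot [0.001, -0.002, -0.001]
```

>>> servo_tool(
  xyz=[
    [0.001,0,0.02],
    [0.001,0,0.045],
    [0.001,0,0.06],
    [0.001,0,0.0645],
    [0.001,0,0.0645],
  ],
  rotation=[
    [0,0,0],
    [0,0,0],
    [0,0,0],
    [0,0,0],
    [0,0,0],
  ],
)

```text
clock: 8.75
position: [0.5669, -0.0795, 0.2811]
eef_rot: [0.033, 0.999, 0.0, 0.0]
contact_force: [-0.5, -0.1, 1.1]
grip_width: 0.0854
grip_force: 0.0
```

>>> servo_tool(
  xyz=[
    [0,0,0],
    [0,0,0],
    [0,0,0],
    [0,0,0],
    [0,0,0],
    [0,0,0],
  ],
  rotation=[
    [0,0,0],
    [0,0,0],
    [0,0,0],
    [0,0,0],
    [0,0,0],
    [0,0,0],
  ],
  claw=1,
  newtons=20,
)

```text
clock: 9.5
position: [0.5677, -0.0792, 0.2816]
eef_rot: [0.033, 0.999, 0.0, 0.001]
contact_force: [0.9, 2.2, 4.8]
grip_width: 0.0477
grip_force: 20.2
```

```bash
python3 m.py
python3 - <<'E'
from plant import robot
from h import *
f=robot.grab_frame("wrist");np.savez("wrist2.npz",**f);cv2.imwrite("pics/wrist2.png",f["pixels"][...,::-1])
C=cab(cloud(f),T)*1e3;hsv=cv2.cvtColor(f["pixels"],cv2.COLOR_RGB2HSV)
br=(hsv[...,0]>10)&(hsv[...,0]<25)&(hsv[...,1]>120)&(abs(C[...,1])<30)&(C[...,2]>270)&(C[...,2]<315)&(C[...,0]<75)&(C[...,0]>20);b=C[br]
print("bar",len(b),b.mean(0).round(1),b.min(0).round(1),b.max(0).round(1))
E
```

```text
t 9.5 tcp cab mm [4.6450e+01 1.5000e-01 2.8159e+02] F cab [0.71 2.28 4.79] w 47.7 gf 20.2 q [-0.26, 0.28, 1.5, 0.0, 1.36, -1.76]
bar 3439 [ 44.3   0.3 297.8] [ 40.4 -23.5 292. ] [ 50.   23.9 300.9]
```

View pics/wrist2.png

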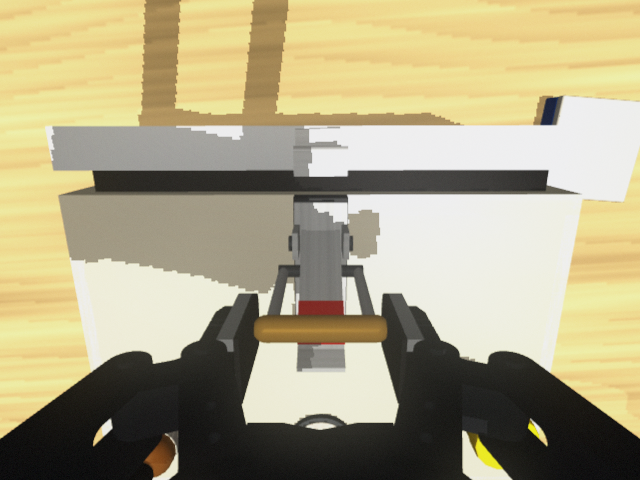

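>>> servo_tool(
  xyz=[
    [0.01,0,0.002],
    [0.021,0,0.005],
    [0.031,0,0.01],
    [0.041,0,0.016],
    [0.05,0,0.024],
    [0.058,0,0.034],
    [0.063,0,0.041],
    [0.068,0,0.048],
    [0.071,0,0.053],
    [0.072,0,0.056],
    [0.072,0,0.056],
  ],
  rotation=[
    [0,0,0],
    [0,0,0],
    [0,0,0],
    [0,0,0],
    [0,0,0],
    [0,0,0],
    [0,0,0],
    [0,0,0],
    [0,0,0],
    [0,0,0],
    [0,0,0],
  ],
)

```text
clock: 10.92
position: [0.4957, -0.0746, 0.2245]
eef_rot: [0.033, 0.999, 0.0, 0.001]
contact_force: [3.3, 4.4, -0.1]
grip_width: 0.0475
grip_force: 21.0
```

```bash
python3 m.py
cat > w.py <<'E'
from plant import robot
from h import *
import sys
n=sys.argv[1]
f=robot.grab_frame("wrist");np.savez(n+".npz",**f);cv2.imwrite(f"pics/{n}.png",f["pixels"][...,::-1])
C=cab(cloud(f),T)*1e3;hsv=cv2.cvtColor(f["pixels"],cv2.COLOR_RGB2HSV)
br=(hsv[...,0]>10)&(hsv[...,0]<25)&(hsv[...,1]>120)&(abs(C[...,1])<30)&(C[...,2]>205)&(C[...,2]<315)&(C[...,0]<75)&(C[...,0]>-50);b=C[br]
print("bar",len(b),np.median(b,0).round(1),np.percentile(b,[1,99],axis=0).round(1).tolist())
E
python3 w.py wrist3; python3 m.py
```

```text
t 10.93 tcp cab mm [-2.5670e+01  5.0000e-02  2.2448e+02] F cab [ 2.96  4.57 -0.06] w 47.5 gf 21.0 q [-0.29, 0.22, 1.73, 0.0, 1.19, -1.79]
bar 3488 [-2.820e+01  2.000e-01  2.409e+02] [[-31.1, -22.8, 235.4], [-22.6, 23.2, 242.8]]
t 10.97 tcp cab mm [-2.5660e+01  3.0000e-02  2.2458e+02] F cab [ 2.88  4.44 -1.11] w 47.6 gf 21.0 q [-0.29, 0.22, 1.73, 0.0, 1.19, -1.79]
```

View pics/wrist3.png

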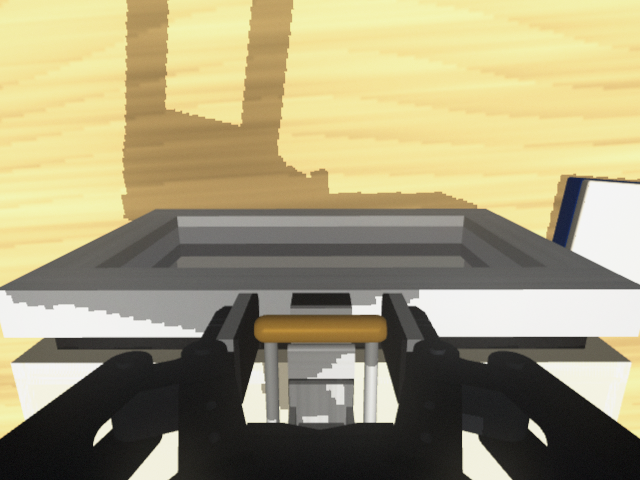

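>>> servo_tool(
  xyz=[
    [0,0.0005,0.004],
    [0,0.0005,0.008],
    [0,0.0005,0.011],
    [0,0.0005,0.013],
    [0,0.0005,0.0145],
  ],
  rotation=[
    [0,0,0],
    [0,0,0],
    [0,0,0],
    [0,0,0],
    [0,0,0],
  ],
)

```text
clock: 11.6
position: [0.495, -0.0743, 0.2101]
eef_rot: [0.033, 0.999, -0.0, -0.0]
contact_force: [0.7, 0.7, 0.7]
grip_width: 0.0475
grip_force: 21.0
```

>>> servo_tool(
  xyz=[
    [0,0,0.001],
  ],
  rotation=[
    [0,0,0],
  ],
)

```text
clock: 11.72
position: [0.4951, -0.0743, 0.2093]
eef_rot: [0.033, 0.999, -0.0, -0.0]
contact_force: [0.9, 1.8, 0.1]
grip_width: 0.0474
grip_force: 21.0
```

```bash
python3 m.py; python3 w.py wrist4
```

```text
t 11.72 tcp cab mm [-26.32   0.32 209.26] F cab [0.76 1.87 0.12] w 47.4 gf 21.0 q [-0.29, 0.24, 1.75, -0.0, 1.15, -1.79]
bar 3500 [-28.8   0.5 225.7] [[-31.8, -22.7, 220.3], [-23.5, 23.6, 227.7]]
```

>>> servo_tool(
  xyz=[
    [0,0,0.001],
    [0,0,0.001],
  ],
  rotation=[
    [0,0,0],
    [0,0,0],
  ],
)

```text
clock: 12.02
position: [0.4952, -0.0742, 0.2083]
eef_rot: [0.033, 0.999, -0.0, 0.0]
contact_force: [1.0, 0.7, -0.0]
grip_width: 0.0476
grip_force: 21.0
```

>>> servo_tool(
  xyz=[
    [-0.002,0,0],
    [-0.004,0,0],
    [-0.006,0,0],
    [-0.007,0,0],
  ],
  rotation=[
    [0,0,0],
    [0,0,0],
    [0,0,0],
    [0,0,0],
  ],
)

```text
clock: 12.52
position: [0.4969, -0.0741, 0.2071]
eef_rot: [0.033, 0.999, 0.0, -0.005]
contact_force: [-13.7, -0.9, 6.4]
grip_width: 0.0477
grip_force: 21.3
```

```bash
python3 m.py
```

```text
t 12.53 tcp cab mm [-24.45   0.55 207.08] F cab [-13.66  -1.78   6.43] w 47.7 gf 21.3 q [-0.28, 0.25, 1.74, -0.0, 1.16, -1.79]
```

>>> servo_tool(
  xyz=[
    [0.004,0,0],
    [0.007,0,0],
  ],
  rotation=[
    [0,0,0],
    [0,0,0],
  ],
)

```text
clock: 12.78
position: [0.4961, -0.0743, 0.2086]
eef_rot: [0.033, 0.999, -0.0, 0.001]
contact_force: [3.7, 1.3, -0.1]
grip_width: 0.0478
grip_force: 21.1
```

```bash
python3 m.py; python3 w.py wrist5
python3 - <<'E'
from plant import robot
from h import *
f=load("wrist5.npz");cv2.imwrite("pics/w5c.png",cv2.resize(f["pixels"][260:420,200:440,::-1],None,fx=3,fy=3,interpolation=0))
C=cab(cloud(f),T)*1e3
k=(abs(C[...,1])<11)&(C[...,0]<10)&(C[...,0]>-45)
for a in range(196,240,2):
    q=C[k&(C[...,2]>=a)&(C[...,2]<a+2)]
    if len(q)>5: print(a,len(q),np.percentile(q[:,0],[2,50,98]).round(1))
f=robot.grab_frame("side");cv2.imwrite("pics/s5.png",cv2.resize(f["pixels"][240:380,190:370,::-1],None,fx=4,fy=4,interpolation=0))
C=cab(cloud(f),T)*1e3;hsv=cv2.cvtColor(f["pixels"],cv2.COLOR_RGB2HSV)
br=(hsv[...,0]>10)&(hsv[...,0]<25)&(hsv[...,1]>120)&(abs(C[...,1])<30)&(C[...,2]>205)&(C[...,2]<250)&(C[...,0]<75)&(C[...,0]>-50);print("side bar",br.sum(),C[br].round(1)[:8].tolist())
E
```

```text
t 12.78 tcp cab mm [-25.23   0.36 208.56] F cab [ 3.58  1.55 -0.11] w 47.8 gf 21.1 q [-0.29, 0.24, 1.75, 0.0, 1.15, -1.79]
bar 3490 [-27.8   0.5 225.1] [[-30.6, -22.7, 219.5], [-22.6, 23.5, 227.1]]
196 95 [-25.5 -25.  -24.4]
198 241 [-25.4 -24.5 -23. ]
200 147 [-25.5 -23.7 -22.9]
202 124 [-24.  -23.5 -22.8]
204 114 [-24.1 -23.5 -23. ]
206 21 [-24.1 -23.8 -23.6]
214 1098 [-16.  -11.   -5.8]
216 256 [-16.5 -11.4  -6.6]
218 42 [-30.2 -30.  -29.5]
220 146 [-30.7 -30.2 -29.5]
222 299 [-30.8 -29.8 -27.1]
224 906 [-30.  -26.9 -21.9]
226 328 [-28.6 -25.7 -23.4]
228 18 [-15.1 -14.9 -14.5]
230 643 [-15.8 -12.8  -1. ]
232 1794 [-15.2  -8.6  -1.7]
side bar 0 []
```

View pics/w5c.png

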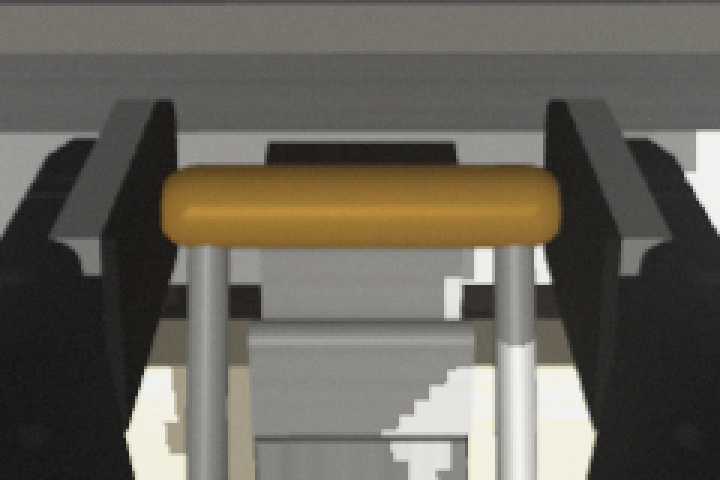

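View pics/s5.png

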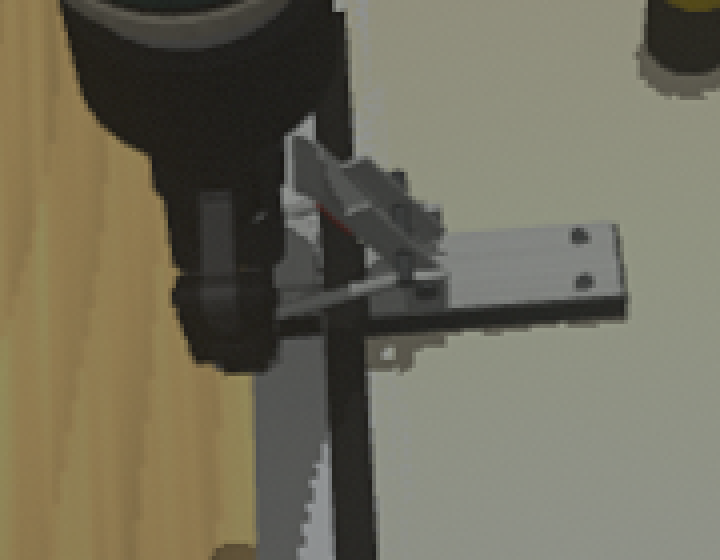

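The wrist crop shows the bar (360,205) squarely pinched, with the keeper behind it. The side crop shows the lever (300,140) leaning over against the gripper. I'll lean the gripper back about the bar to clear it and raise the bar slightly.

>>> servo_tool(
  xyz=[
    [-0.0005,0,-0.001],
    [-0.0015,0,-0.0015],
    [-0.0025,0,-0.002],
    [-0.0036,0,-0.0027],
    [-0.0036,0,-0.0027],
  ],
  rotation=[
    [0,-0.09,0],
    [0,-0.18,0],
    [0,-0.27,0],
    [0,-0.35,0],
    [0,-0.35,0],
  ],
)

```text
clock: 13.5
position: [0.4984, -0.0745, 0.2114]
eef_rot: [0.033, 0.984, -0.006, 0.174]
contact_force: [0.4, 1.1, 0.7]
grip_width: 0.0479
grip_force: 21.4
```

```bash
python3 m.py; python3 w.py wrist6
python3 - <<'E'
from h import *
s=0
f=load("wrist6.npz");C=cab(cloud(f),T)*1e3
k=(abs(C[...,1])<11)&(C[...,0]<10)&(C[...,0]>-45)
for a in range(206,238,2):
    q=C[k&(C[...,2]>=a)&(C[...,2]<a+2)]
    if len(q)>5: print(a,len(q),np.percentile(q[:,0],[2,50,98]).round(1))
E
```

```text
t 13.5 tcp cab mm [-23.     0.33 211.43] F cab [0.33 1.1  0.75] w 47.9 gf 21.4 q [-0.36, 0.08, 2.01, 0.15, 0.72, -1.96]
bar 3404 [-31.3  -0.6 226.2] [[-33.4, -22.6, 220.2], [-25.1, 23.5, 228.8]]
206 194 [-24.5 -23.5 -22.6]
208 195 [-24.2 -23.4 -22.6]
210 197 [-24.6 -23.5 -22.5]
212 60 [-24.7 -23.8 -23.3]
214 411 [-10.5  -7.6  -4.7]
216 264 [-10.8  -5.6  -4.5]
218 235 [-6.7 -5.4 -4.4]
220 346 [-32.7  -6.   -4.6]
222 259 [-33.4 -32.5  -6.1]
224 350 [-33.4 -32.1 -30.4]
226 709 [-32.6 -30.2 -25.1]
228 374 [-30.6 -27.6 -14.1]
230 433 [-16.2 -14.9  -1.3]
232 1235 [-15.4  -8.7  -1.5]
```

>>> servo_tool(
  xyz=[
    [0.0003,0,0.0009],
    [-0.0016,0,0.0016],
    [-0.0035,0,0.0023],
    [-0.0053,0,0.003],
    [-0.0072,0,0.0036],
  ],
  rotation=[
    [0,0,0],
    [0,0,0],
    [0,0,0],
    [0,0,0],
    [0,0,0],
  ],
)

```text
clock: 14.18
position: [0.504, -0.0745, 0.2085]
eef_rot: [0.032, 0.985, -0.005, 0.171]
contact_force: [-8.7, -1.8, 4.4]
grip_width: 0.0475
grip_force: 21.7
```

```bash
python3 m.py; python3 w.py wrist7
```

```text
t 14.18 tcp cab mm [-17.42   0.66 208.54] F cab [-8.53 -2.38  4.41] w 47.5 gf 21.7 q [-0.35, 0.1, 2.0, 0.15, 0.72, -1.95]
bar 3310 [-2.600e+01 -2.000e-01  2.235e+02] [[-28.0, -22.4, 218.0], [-20.3, 23.7, 226.0]]
```

>>> servo_tool(
  xyz=[
    [-0.0004,0,-0.001],
    [-0.0008,0,-0.002],
    [-0.0008,0,-0.002],
  ],
  rotation=[
    [0,0,0],
    [0,0,0],
    [0,0,0],
  ],
)

```text
clock: 14.6
position: [0.5057, -0.0747, 0.2113]
eef_rot: [0.033, 0.984, -0.006, 0.172]
contact_force: [-5.0, -1.6, -1.8]
grip_width: 0.0474
grip_force: 21.5
```

```bash
python3 m.py; python3 w.py wrist8
```

```text
t 14.6 tcp cab mm [-15.66   0.58 211.28] F cab [-4.89 -1.93 -1.8 ] w 47.4 gf 21.5 q [-0.35, 0.1, 2.0, 0.15, 0.72, -1.95]
bar 3322 [-24.1  -0.7 226.1] [[-26.2, -22.3, 220.8], [-18.5, 23.6, 228.6]]
```

>>> servo_tool(
  xyz=[
    [-0.0009,0,0.0007],
    [-0.0018,0,0.0011],
    [-0.0027,0,0.0015],
    [-0.0036,0,0.0019],
  ],
  rotation=[
    [0,0,0],
    [0,0,0],
    [0,0,0],
    [0,0,0],
  ],
)

```text
clock: 15.15
position: [0.5107, -0.0751, 0.2116]
eef_rot: [0.033, 0.984, -0.006, 0.174]
contact_force: [-4.3, -0.9, -1.9]
grip_width: 0.0474
grip_force: 21.5
```

```bash
python3 m.py; python3 w.py wrist9
```

```text
t 15.15 tcp cab mm [-10.67   0.54 211.58] F cab [-4.24 -1.23 -1.86] w 47.4 gf 21.5 q [-0.35, 0.1, 1.99, 0.15, 0.72, -1.95]
bar 3352 [-19.2  -0.4 226.4] [[-21.2, -22.5, 220.9], [-13.5, 23.6, 228.9]]
```

>>> servo_tool(
  xyz=[
    [-0.0006,0,0.0012],
    [-0.0015,0,0.0016],
    [-0.0025,0,0.0019],
  ],
  rotation=[
    [0,0,0],
    [0,0,0],
    [0,0,0],
  ],
)

```text
clock: 15.58
position: [0.5136, -0.0753, 0.2106]
eef_rot: [0.033, 0.984, -0.006, 0.174]
contact_force: [-6.3, 0.1, -1.7]
grip_width: 0.0478
grip_force: 21.5
```

```bash
python3 m.py; python3 w.py wrist10;  python3 - <<'E'
from h import *
f=load("wrist10.npz");cv2.imwrite("pics/w10c.png",cv2.resize(f["pixels"][220:400,200:440,::-1],None,fx=3,fy=3,interpolation=0))
E
```

```text
t 15.57 tcp cab mm [ -7.78   0.51 210.58] F cab [-6.28 -0.29 -1.65] w 47.8 gf 21.5 q [-0.35, 0.11, 1.98, 0.15, 0.72, -1.95]
bar 3145 [-16.4  -0.  225.2] [[-18.3, -22.5, 220.0], [-11.2, 23.5, 227.7]]
```

View pics/w10c.png

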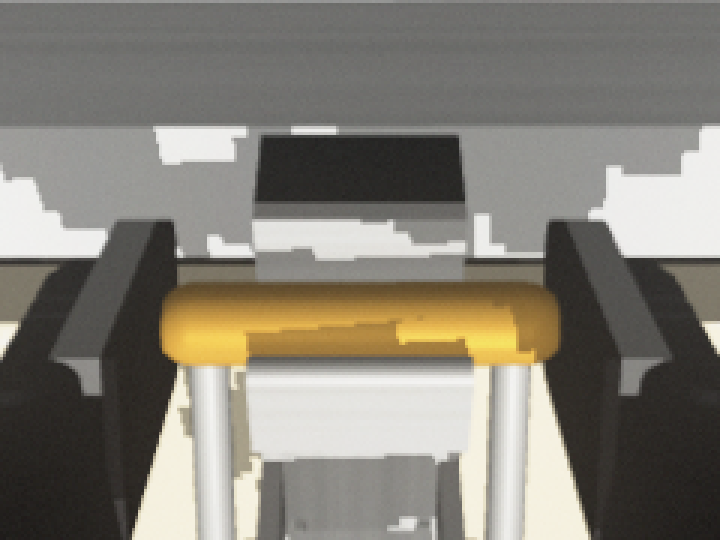

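>>> servo_tool(
  xyz=[
    [-0.0005,0,0.0002],
    [-0.001,0,0.0004],
  ],
  rotation=[
    [0,0,0],
    [0,0,0],
  ],
)

```text
clock: 15.88
position: [0.5146, -0.0753, 0.2105]
eef_rot: [0.033, 0.984, -0.006, 0.174]
contact_force: [-5.2, 0.3, -1.3]
grip_width: 0.0476
grip_force: 21.5
```

```bash
python3 m.py
```

```text
t 15.88 tcp cab mm [ -6.77   0.52 210.52] F cab [-5.25 -0.08 -1.3 ] w 47.6 gf 21.5 q [-0.35, 0.11, 1.98, 0.14, 0.72, -1.94]
```

>>> servo_tool(
  xyz=[
    [-0.0005,0,0.0002],
    [-0.001,0,0.0004],
  ],
  rotation=[
    [0,0,0],
    [0,0,0],
  ],
)

```text
clock: 16.12
position: [0.5155, -0.0754, 0.2104]
eef_rot: [0.033, 0.984, -0.006, 0.173]
contact_force: [-5.8, -1.0, -0.4]
grip_width: 0.0477
grip_force: 21.5
```

```bash
python3 m.py
```

```text
t 16.12 tcp cab mm [ -5.87   0.56 210.38] F cab [-5.7  -1.35 -0.36] w 47.7 gf 21.5 q [-0.35, 0.11, 1.98, 0.14, 0.72, -1.94]
```

>>> servo_tool(
  xyz=[
    [-0.0005,0,0.0002],
  ],
  rotation=[
    [0,0,0],
  ],
)

```text
clock: 16.25
position: [0.5157, -0.0754, 0.2103]
eef_rot: [0.033, 0.984, -0.006, 0.173]
contact_force: [-7.8, -0.8, 0.0]
grip_width: 0.0477
grip_force: 21.5
```

>>> servo_tool(
  xyz=[
    [-0.0005,0,0.0002],
  ],
  rotation=[
    [0,0,0],
  ],
)

```text
clock: 16.38
position: [0.5158, -0.0754, 0.2101]
eef_rot: [0.033, 0.984, -0.006, 0.173]
contact_force: [-9.7, -2.4, 1.1]
grip_width: 0.0477
grip_force: 21.6
```

```bash
python3 m.py; python3 w.py wrist11
```

```text
t 16.38 tcp cab mm [ -5.56   0.57 210.06] F cab [-9.52 -3.05  1.13] w 47.7 gf 21.6 q [-0.35, 0.11, 1.98, 0.14, 0.72, -1.94]
bar 2928 [-14.4   0.  224.5] [[-16.2, -22.6, 219.3], [-9.2, 23.7, 227.3]]
```

>>> servo_tool(
  xyz=[
    [-0.0003,0,0.0001],
    [-0.0003,0,0.0001],
    [-0.0003,0,0.0001],
  ],
  rotation=[
    [0,0,0],
    [0,0,0],
    [0,0,0],
  ],
)

```text
clock: 16.8
position: [0.5158, -0.0754, 0.21]
eef_rot: [0.033, 0.984, -0.006, 0.173]
contact_force: [-9.8, -1.8, 0.9]
grip_width: 0.0476
grip_force: 21.6
```

```bash
python3 m.py
```

```text
t 16.8 tcp cab mm [ -5.52   0.58 209.96] F cab [-9.66 -2.43  0.94] w 47.6 gf 21.6 q [-0.35, 0.11, 1.98, 0.14, 0.72, -1.94]
```

>>> servo_tool(
  xyz=[
    [-0.0004,0,0.0001],
    [-0.0004,0,0.0001],
    [-0.0004,0,0.0001],
  ],
  rotation=[
    [0,0,0],
    [0,0,0],
    [0,0,0],
  ],
)

```text
clock: 17.18
position: [0.5159, -0.0753, 0.2098]
eef_rot: [0.033, 0.984, -0.006, 0.172]
contact_force: [-9.8, -1.8, 0.8]
grip_width: 0.0476
grip_force: 21.6
```

```bash
python3 m.py
```

```text
t 17.18 tcp cab mm [ -5.44   0.61 209.84] F cab [-9.66 -2.46  0.77] w 47.6 gf 21.6 q [-0.35, 0.11, 1.98, 0.14, 0.72, -1.94]
```

>>> servo_tool(
  xyz=[
    [0.0005,0,0],
    [0.001,0,-0.0003],
    [0.001,0,-0.0003],
    [0.001,0,-0.0003],
    [0.001,0,-0.0003],
    [0.001,0,-0.0003],
  ],
  rotation=[
    [0,0,0],
    [0,0,0],
    [0,0,0],
    [0,0,0],
    [0,0,0],
    [0,0,0],
  ],
  claw=0,
)

```text
clock: 17.92
position: [0.5167, -0.0755, 0.2107]
eef_rot: [0.033, 0.984, -0.006, 0.174]
contact_force: [0.1, -0.1, 1.3]
grip_width: 0.085
grip_force: 0.0
```

>>> servo_tool(
  xyz=[
    [0,0,-0.015],
    [0,0,-0.035],
    [0,0,-0.06],
    [0,0,-0.09],
    [0,0,-0.12],
    [0,0,-0.12],
  ],
  rotation=[
    [0,0,0],
    [0,0,0],
    [0,0,0],
    [0,0,0],
    [0,0,0],
    [0,0,0],
  ],
)

```text
clock: 18.68
position: [0.4766, -0.0733, 0.3259]
eef_rot: [0.033, 0.984, -0.007, 0.176]
contact_force: [0.3, 0.1, -0.5]
grip_width: 0.0853
grip_force: 0.0
```

```bash
python3 m.py; python3 w.py wrist12
python3 - <<'E'
from plant import robot
from h import *
F={"w":load("wrist12.npz")}
for n in["side","top"]: F[n]=robot.grab_frame(n)
np.savez("side12.npz",**F["side"])
for n,f in F.items():
    C=cab(cloud(f),T)*1e3;hsv=cv2.cvtColor(f["pixels"],cv2.COLOR_RGB2HSV)
    rd=((hsv[...,0]<6)|(hsv[...,0]>174))&(hsv[...,1]>130)&(abs(C[...,1])<30)&(C[...,2]>215)&(C[...,0]<110)&(C[...,0]>-30);b=C[rd]
    if len(b):print(n,"red",len(b),b.mean(0).round(1))
    br=(hsv[...,0]>10)&(hsv[...,0]<25)&(hsv[...,1]>120)&(abs(C[...,1])<30)&(C[...,2]>210)&(C[...,2]<260)&(C[...,0]<40)&(C[...,0]>-40);b=C[br]
    if len(b):print(n,"bar",len(b),np.median(b,0).round(1))
    l=(abs(C[...,1])<8)&(C[...,2]>245)&(C[...,2]<300)&(C[...,0]<110)&(C[...,0]>-10);b=C[l]
    for a in range(245,300,6):
        q=b[(b[:,2]>=a)&(b[:,2]<a+6)]
        if len(q)>3:print(n,a,len(q),np.percentile(q[:,0],[5,50,95]).round(1))
f=F["side"];a=cv2.resize(f["pixels"][220:360,200:380,::-1],None,fx=4,fy=4,interpolation=0);cv2.imwrite("pics/s12.png",a)
E
```

```text
t 18.68 tcp cab mm [-4.4800e+01  6.0000e-02  3.2587e+02] F cab [ 0.33  0.12 -0.54] w 85.3 gf 0.0 q [-0.38, -0.09, 1.87, 0.12, 1.03, -1.93]
bar 744 [-14.    0.6 224.8] [[-15.8, -22.9, 220.3], [-8.3, 24.1, 227.4]]
w red 939 [ 51.1   0.4 269.7]
w bar 744 [-14.    0.6 224.8]
w 245 233 [37.5 39.5 41.5]
w 251 242 [41.1 43.1 45.3]
w 257 227 [44.5 46.3 47.5]
w 263 267 [46.9 48.8 51.4]
w 269 270 [50.4 52.4 54.4]
w 275 311 [53.6 56.5 59. ]
w 281 234 [58.  59.3 60.6]
w 287 102 [59.3 60.4 62.5]
side red 115 [ 53.4  -0.5 270.3]
side bar 81 [ -8.9 -17.8 226.1]
side 245 33 [39.1 41.2 43.6]
side 251 32 [42.8 44.9 46.8]
side 257 19 [46.5 47.8 48.8]
side 263 32 [49.  50.6 52.7]
side 269 34 [52.4 54.4 56. ]
side 275 38 [56.4 58.3 60.2]
side 281 20 [60.6 61.3 62.2]
side 287 26 [62.1 63.4 65.1]
top red 64 [ 51.1   1.  272.1]
top bar 30 [-11.1  15.8 226.8]
top 245 14 [36.4 37.9 39.8]
top 251 19 [38.8 41.1 44.4]
top 257 18 [42.5 44.9 46.7]
top 263 12 [46.3 48.  49.8]
top 269 19 [48.  51.1 53.5]
top 275 22 [52.8 54.9 56.9]
top 281 9 [56.9 58.  60.9]
top 287 19 [58.2 60.  61.8]
```

View pics/s12.png

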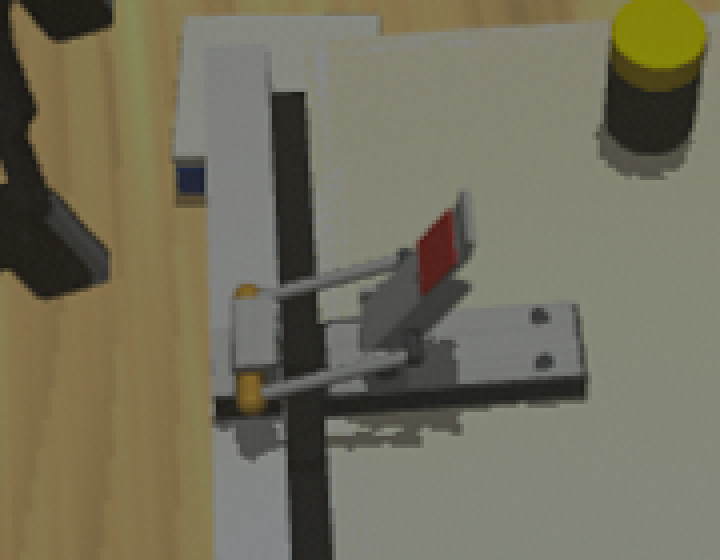

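Side crop: the bar (245,295 and 250,390) sits in the hook under the keeper, and the lever stands at about 1.09 rad with its red pad at (437,250). Next I work out the pressing path.

```bash
cat > press.py <<'E'
from plant import robot
from h import *
def pose(th,gap=0,r=54):
    p=.55*th; l=np.array([np.cos(th),np.sin(th)]); nn=np.array([-np.sin(th),np.cos(th)])
    c=np.array([35,227])+r*l+(6+gap)*nn; t=c-11*np.array([np.cos(p),np.sin(p)])
    return np.array([t[0],0.3,t[1]])/1e3,p
def rows(s,L):
    A=R.from_quat(s["eef_rot"]);X=[];O=[]
    for a in L:
        t,p=pose(*a);X.append(A.inv().apply(world(t,T)-s["position"]).round(4).tolist());O.append((A.inv()*rot(p)).as_rotvec().round(3).tolist())
    print("xyz",X);print("rot",O)
E
python3 m.py
python3 - <<'E'
from press import *
rows(robot.sense(),[(1.09,60),(1.09,25),(1.09,10)])
E
```

```text
t 18.82 tcp cab mm [-46.2    0.61 322.42] F cab [ 0.09 -0.35 -0.21] w 85.4 gf 0.0 q [-0.38, -0.09, 1.87, 0.12, 1.02, -1.93]
xyz [[-0.0283, -0.0003, 0.035], [-0.0519, -0.0002, 0.0608], [-0.0621, -0.0002, 0.0719]]
rot [[-0.0, -0.251, -0.001], [-0.0, -0.251, -0.001], [-0.0, -0.251, -0.001]]
```

>>> servo_tool(
  xyz=[
    [0,0,0],
    [0,0,0],
    [-0.005,0,0.005],
    [-0.015,0,0.015],
    [-0.028,0,0.035],
    [-0.04,0,0.048],
    [-0.052,0,0.061],
    [-0.057,0,0.066],
    [-0.057,0,0.066],
  ],
  rotation=[
    [0,0,0],
    [0,-0.08,0],
    [0,-0.16,0],
    [0,-0.25,0],
    [0,-0.25,0],
    [0,-0.25,0],
    [0,-0.25,0],
    [0,-0.25,0],
    [0,-0.25,0],
  ],
  claw=1,
)

```text
clock: 19.95
position: [0.5515, -0.0777, 0.2801]
eef_rot: [0.032, 0.955, -0.01, 0.295]
contact_force: [0.4, -0.7, 1.6]
grip_width: 0.0001
grip_force: 0.0
```

```bash
python3 m.py
python3 - <<'E'
from press import *
print(pose(1.09,0),pose(0,0))
rows(robot.sense(),[(1.09,8),(1.09,1),(1.05,0),(1,0),(.95,0),(.9,0),(.85,0),(.8,0)])
E
```

```text
t 19.95 tcp cab mm [ 30.18   0.59 280.08] F cab [ 0.47 -0.63  1.61] w 0.1 gf 0.0 q [-0.38, -0.0, 2.02, 0.33, 0.57, -2.12]
(array([0.04557265, 0.0003    , 0.27144624]), 0.5995000000000001) (array([0.078 , 0.0003, 0.233 ]), 0.0)
xyz [[-0.0041, -0.0003, 0.0087], [-0.0074, -0.0003, 0.0149], [-0.0091, -0.0003, 0.0174], [-0.0105, -0.0003, 0.0194], [-0.0117, -0.0003, 0.0215], [-0.0129, -0.0003, 0.0237], [-0.014, -0.0003, 0.0259], [-0.0149, -0.0003, 0.0281]]
rot [[0.0, -0.001, -0.001], [0.0, -0.001, -0.001], [0.0, 0.021, -0.001], [0.0, 0.048, -0.001], [0.0, 0.076, -0.001], [0.0, 0.103, -0.001], [0.0, 0.131, -0.001], [0.0, 0.158, -0.001]]
```

>>> servo_tool(
  xyz=[
    [-0.002,0,0.0044],
    [-0.0041,0,0.0087],
    [-0.0058,0,0.0118],
    [-0.0074,0,0.0149],
    [-0.0091,0,0.0174],
    [-0.0098,0,0.0184],
    [-0.0105,0,0.0194],
    [-0.0117,0,0.0215],
    [-0.0129,0,0.0237],
    [-0.014,0,0.0259],
    [-0.0149,0,0.0281],
  ],
  rotation=[
    [0,0,0],
    [0,0,0],
    [0,0,0],
    [0,0,0],
    [0,0.021,0],
    [0,0.035,0],
    [0,0.048,0],
    [0,0.076,0],
    [0,0.103,0],
    [0,0.131,0],
    [0,0.158,0],
  ],
)

```text
clock: 21.32
position: [0.5797, -0.0797, 0.266]
eef_rot: [0.033, 0.975, -0.007, 0.218]
contact_force: [-2.4, 0.7, 2.6]
grip_width: -0.0
grip_force: 1.5
```

```bash
python3 m.py; python3 w.py wrist13
python3 - <<'E'
from press import *
s=robot.sense();print(pose(.8))
rows(s,[(a,0) for a in (.75,.7,.65,.6,.55,.5,.45,.4,.35,.3)])
f=robot.grab_frame("side");C=cab(cloud(f),T)*1e3;hsv=cv2.cvtColor(f["pixels"],cv2.COLOR_RGB2HSV)
rd=((hsv[...,0]<6)|(hsv[...,0]>174))&(hsv[...,1]>130)&(abs(C[...,1])<30)&(C[...,2]>215)&(C[...,0]<110)&(C[...,0]>-30);print(rd.sum(),C[rd].mean(0))
k=(abs(C[...,1])<12)&(C[...,2]>225)&(C[...,2]<236)&(C[...,0]<20)&(C[...,0]>-30);print("keeper",np.percentile(C[k],[2,50,98],axis=0).round(1).tolist())
cv2.imwrite("pics/s13.png",cv2.resize(f["pixels"][200:380,190:400,::-1],None,fx=3,fy=3,interpolation=0))
E
```

```text
t 21.32 tcp cab mm [ 58.54   0.43 265.95] F cab [-2.45  0.59  2.62] w -0.0 gf 1.5 q [-0.32, 0.11, 1.86, 0.16, 0.75, -1.92]
bar 1841 [-11.9  -1.9 227.1] [[-14.2, -23.4, 223.1], [-5.8, 24.2, 229.8]]
(array([0.05836576, 0.0003    , 0.26523214]), 0.44000000000000006)
xyz [[0.0001, 0.0, 0.0026], [-0.001, 0.0, 0.0048], [-0.0019, 0.0, 0.0071], [-0.0027, 0.0, 0.0094], [-0.0034, 0.0001, 0.0117], [-0.004, 0.0001, 0.0141], [-0.0044, 0.0001, 0.0165], [-0.0048, 0.0001, 0.0189], [-0.005, 0.0001, 0.0213], [-0.005, 0.0001, 0.0237]]
rot [[-0.0, 0.027, -0.001], [-0.0, 0.055, -0.001], [-0.0, 0.082, -0.001], [-0.0, 0.11, -0.001], [-0.0, 0.137, -0.001], [-0.0, 0.165, -0.001], [-0.0, 0.192, -0.001], [-0.0, 0.22, -0.001], [-0.0, 0.247, -0.001], [-0.0, 0.275, -0.001]]
31 [ 61.65851773  -8.6993701  265.09489112]
keeper [[-11.9, -11.8, 229.8], [-5.2, 0.2, 232.8], [1.6, 11.2, 235.1]]
```

View pics/s13.png

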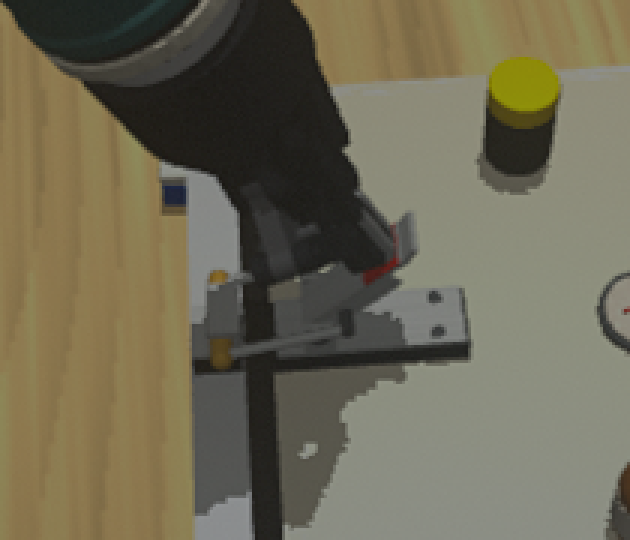

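Side crop: the fingertips are on the red pad (380,268), the bar is still in the keeper (218,277 and 220,352), and the lever is going down. I continue pressing.

>>> servo_tool(
  xyz=[
    [0,0,0.0026],
    [-0.001,0,0.0048],
    [-0.0019,0,0.0071],
    [-0.0027,0,0.0094],
    [-0.0034,0,0.0117],
    [-0.004,0,0.0141],
    [-0.0044,0,0.0165],
    [-0.0048,0,0.0189],
    [-0.005,0,0.0213],
    [-0.005,0,0.0237],
  ],
  rotation=[
    [0,0.027,0],
    [0,0.055,0],
    [0,0.082,0],
    [0,0.11,0],
    [0,0.137,0],
    [0,0.165,0],
    [0,0.192,0],
    [0,0.22,0],
    [0,0.247,0],
    [0,0.275,0],
  ],
)

```text
clock: 22.68
position: [0.5943, -0.0809, 0.2465]
eef_rot: [0.033, 0.996, -0.003, 0.082]
contact_force: [1.1, -1.1, 3.0]
grip_width: 0.0004
grip_force: 1.2
```

```bash
python3 m.py; python3 w.py wrist14
python3 - <<'E'
from press import *
s=robot.sense();print(pose(.3))
rows(s,[(a,0) for a in (.25,.2,.16,.12,.08,.04,0)]+[(0,-1)])
E
```

```text
t 22.68 tcp cab mm [7.310e+01 2.300e-01 2.465e+02] F cab [ 1.16 -1.02  2.99] w 0.4 gf 1.2 q [-0.27, 0.26, 1.63, 0.04, 1.09, -1.79]
bar 1389 [ -7.2 -13.8 227.9] [[-11.2, -23.2, 224.7], [-2.4, 24.1, 229.7]]
(array([0.07396445, 0.0003    , 0.24688333]), 0.165)
xyz [[-0.0012, 0.0001, 0.0017], [-0.0017, 0.0001, 0.0041], [-0.002, 0.0001, 0.006], [-0.0022, 0.0001, 0.0079], [-0.0024, 0.0001, 0.0099], [-0.0024, 0.0001, 0.0118], [-0.0024, 0.0001, 0.0137], [-0.0022, 0.0001, 0.0147]]
rot [[-0.0, 0.026, -0.001], [-0.0, 0.053, -0.001], [-0.0, 0.075, -0.001], [-0.0, 0.097, -0.001], [0.0, 0.119, -0.001], [0.0, 0.141, -0.001], [0.0, 0.163, -0.001], [0.0, 0.163, -0.001]]
```

>>> servo_tool(
  xyz=[
    [-0.0012,0,0.0017],
    [-0.0017,0,0.0041],
    [-0.002,0,0.006],
    [-0.0022,0,0.0079],
    [-0.0024,0,0.0099],
    [-0.0024,0,0.0118],
    [-0.0024,0,0.0137],
    [-0.0022,0,0.0147],
    [-0.0022,0,0.0152],
  ],
  rotation=[
    [0,0.026,0],
    [0,0.053,0],
    [0,0.075,0],
    [0,0.097,0],
    [0,0.119,0],
    [0,0.141,0],
    [0,0.163,0],
    [0,0.163,0],
    [0,0.163,0],
  ],
)

```text
clock: 23.85
position: [0.5996, -0.0812, 0.233]
eef_rot: [0.033, 0.999, -0.0, 0.003]
contact_force: [-0.8, 0.7, 6.5]
grip_width: 0.0
grip_force: 3.2
```

```bash
python3 m.py
```

```text
t 23.85 tcp cab mm [ 78.42   0.28 233.  ] F cab [-0.8   0.6   6.53] w 0.0 gf 3.2 q [-0.25, 0.36, 1.5, 0.0, 1.27, -1.75]
```

>>> servo_tool(
  xyz=[
    [0,0,-0.01],
    [0,0,-0.04],
    [0,0,-0.09],
    [0,0,-0.13],
    [0.06,0,-0.15],
    [0.12,0,-0.15],
    [0.17,0,-0.15],
    [0.17,0,-0.15],
  ],
  rotation=[
    [0,0,0],
    [0,0,0],
    [0,0,0],
    [0,0,0],
    [0,0,0],
    [0,0,0],
    [0,0,0],
    [0,0,0],
  ],
)

```text
clock: 24.85
position: [0.4255, -0.069, 0.3823]
eef_rot: [0.034, 0.999, -0.0, 0.002]
contact_force: [0.4, 0.4, -0.1]
grip_width: 0.0005
grip_force: 0.0
```

```bash
python3 m.py
python3 - <<'E'
from plant import robot
from h import *
for n in["side","top"]:
    f=robot.grab_frame(n);C=cab(cloud(f),T)*1e3;hsv=cv2.cvtColor(f["pixels"],cv2.COLOR_RGB2HSV)
    rd=((hsv[...,0]<6)|(hsv[...,0]>174))&(hsv[...,1]>130)&(abs(C[...,1])<30)&(C[...,2]>215)&(C[...,0]<110)&(C[...,0]>-30);b=C[rd]
    if len(b):print(n,"red",len(b),b.mean(0).round(1))
    br=(hsv[...,0]>10)&(hsv[...,0]<25)&(hsv[...,1]>120)&(abs(C[...,1])<30)&(C[...,2]>210)&(C[...,2]<260)&(C[...,0]<40)&(C[...,0]>-40);b=C[br]
    if len(b):print(n,"bar",len(b),np.median(b,0).round(1),np.percentile(b,[2,98],axis=0).round(1).tolist())
    k=(abs(C[...,1])<12)&(C[...,2]>229)&(C[...,2]<237)&(C[...,0]<20)&(C[...,0]>-30);print("nose",np.percentile(C[k],[2,98],axis=0).round(1).tolist())
    d=(abs(abs(C[...,1])-70)<50)&(C[...,2]>196)&(C[...,2]<204)&(C[...,0]<-10)&(C[...,0]>-40);print("door top",np.percentile(C[d][:,0],[2,98]).round(1))
    if n=="side":cv2.imwrite("pics/s15.png",cv2.resize(f["pixels"][200:400,180:440,::-1],None,fx=3,fy=3,interpolation=0))
E
```

```text
t 24.85 tcp cab mm [-96.09   0.98 382.33] F cab [ 0.37  0.44 -0.08] w 0.5 gf 0.0 q [-0.32, -0.01, 1.61, 0.0, 1.54, -1.83]
side red 190 [ 81.5  -0.6 233.9]
side bar 83 [ -4.8 -17.2 227.5] [[-9.3, -24.9, 218.6], [-0.9, 21.3, 230.6]]
nose [[-9.4, -11.5, 230.4], [3.8, 11.3, 235.1]]
door top [-19.6 -10.2]
top red 98 [ 79.8   0.8 234.4]
top bar 32 [ -7.   15.1 228.9] [[-10.3, -21.8, 224.7], [-3.0, 22.4, 233.8]]
nose [[-13.0, -11.6, 230.5], [0.2, 11.6, 236.5]]
door top [-23.1 -10.2]
```

View pics/s15.png

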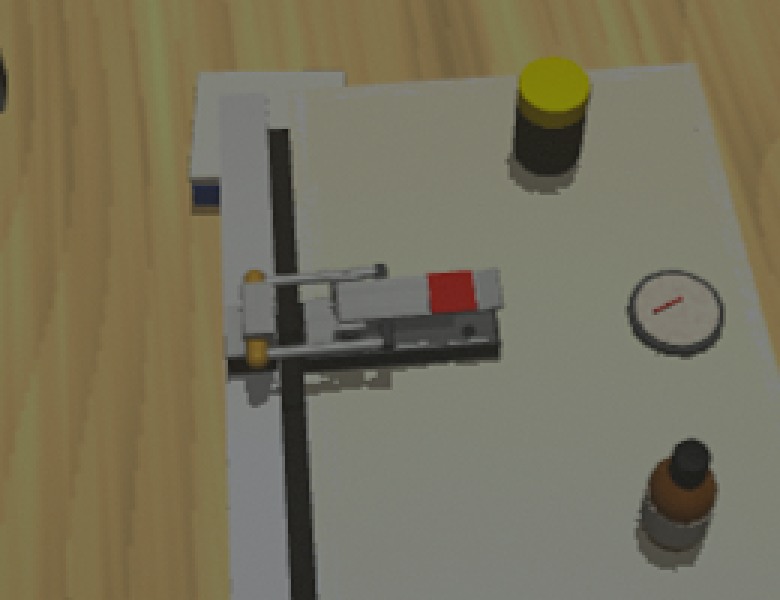

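The lever lies flat with its pad at z ≈ 234 mm, the bar is held under the keeper (255,277 and 258,350), and the door is drawn in about 3 mm. The bystanders are untouched, so I'm handing in.

```bash
python3 -c "
from plant import robot
print(robot.sign_off())"
```

```text
the job is handed in; nothing more can be done
None
```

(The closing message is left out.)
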